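Clamp a printed housing with the knob down in its guard

TASK

Lay the open-topped printed housing flat on the bed of the clamping fixture, its 36 mm way along the clamping line, between jaw and back stop. Then reach down into the round guard and turn the recessed knob clockwise until the jaw holds the housing with about 10 N; it is thin-walled, so do not overtighten even for a moment. Be gentle with the guard, leave the other things where they are, and let go.

Things in the scene. Friction and masses are not known exactly. Their poses are not given: they have to be found in the camera images.
- housing: The light, open-topped rectangular printed box, 36 (x) x 52 (y) x 18 (z) mm, 20 g. Origin: centre of its underside, z up. It starts on the worktop; take it from above across its 52 mm ends.
- fixture: Fixed clamping fixture on an aluminium base plate, 240 x 96 x 12 mm. Origin on the worktop at mid width; x is the clamping line (plate from x -135 to +105 mm, knob at the + end), z up. Steel bed: top 30 mm up, 40 mm wide, x -129 to -31: a housing laid on it overhangs 6 mm at each side, so fingers pass beside the bed. Grey gear case with bearing block (up to 52 mm high) between bed and knob.
- bay (a point): Where to lay the housing: on the bed at fixture (-80, 0, 30) mm, axes as the fixture's. With its origin here and its x along the bay's x (either way round) the housing is 3 to 5 mm clear of the jaw and 5 to 17 mm clear of the stop, to which the jaw will push it.
- jaw_open (a point): Fixed point 40 mm up, in the jaw's pressing face (looking to the fixture's -x) as it stands at knob angle 0. The jaw is a plate 34 mm wide, up to 51.5 mm high; it moves 20 mm to -x per rad of the knob and sits on a spring of 4 N per mm: once the housing bears on both jaw and stop, each further 0.1 rad adds about 8 N.
- stop_mid (a point): Middle of the range of the back stop's pressing face, 40 mm up. The stop is a block 36 mm wide, up to 52 mm high, facing the jaw; it is set anew each time, its face anywhere within 6 mm either side of this point along x, and its true place is not reported: it has to be felt.
- knob_guard: Upright black guard ring round the knob, open at the top: inside diameter 72 mm, wall 4 mm, rim 30 mm above its floor. Origin: centre of its floor, on the knob's axis, 34 mm above the worktop, at fixture (55, 0, 34) mm; z up. Light touches are fine, hard pushes (over 15 N) are not.
- knob_grip (a point): On the knob's vertical axis, 16 mm above the guard's floor, turning with the knob. The knob is a bar, 36 mm long (point x), 14 mm thick (point y), reaching 26 mm above the floor (4 mm below the rim), on a round skirt 40 mm wide and 5 mm high. Pinch it across y, fingers little opened (29 mm of room for each beside the bar), fingertips over 5 mm above the floor.
- knob (a joint): Knob angle, rad: 0 open, growing clockwise seen from above (tightening); the end at 1.7 is far too tight. At 0 the bar's x points 45 deg counter-clockwise from the fixture's x. Friction of about 0.4 N m holds it where it is left; each newton of clamping adds 0.02 N m to the turning moment over that of free turning (10 N: +0.2), also while held still between small steps. It takes 0.5 to 1.3 rad, one grasp.
- gear: Bystander, stays where it is: grey toothed printed gear, 36 mm across, 9 mm high. Origin: centre of its underside.
- link: Bystander, stays where it is: grey printed link bar, 18 x 60 x 7 mm. Origin: centre of its underside.
- bracket: Bystander, stays where it is: white printed bracket with an upright tab, 28 x 44 x 26 mm. Origin: centre of its underside.
- screw_jar: Bystander, stays where it is: clear jar with a black lid, 56 mm across, 78 mm high. Origin: centre of its underside.
- wash_bottle: Bystander, stays where it is: squeeze bottle with a bent spout, 64 x 80 x 187 mm. Origin: centre of its underside.
- wax_jar: Bystander, stays where it is: clear jar with a white lid, 50 mm across, 63 mm high. Origin: centre of its underside.
Not all that is in view belongs to the job. Leave any purple or yellow look-alike of the housing alone.

How it is judged:
By the outcome, as a careful person would: the job done as asked, in the order asked, and still so for the second after the job is handed in, with the robot touching nothing.
It also fails if it takes over 67 s, if anything falls off the work surface, if the arm or the gripper's body presses on something with over 40 N, if the wrist force passes 120 N, or if a joint passes its speed limit or range.

ROBOT

A 6-joint arm with a two-finger parallel gripper is mounted at the origin on the work surface; the furniture and walls round the work are solid. World frame = base frame: x ahead of the robot, y to its left, z up, the work surface at z = 0. Lengths are in mm, angles in rad, forces in N, time in s.
With the tool pointing down it reaches from about 400 to 925 mm from the base axis. Payload 12.5 kg.
Tool frame: the origin (TCP) lies on the front face of the gripper's body, between the roots of the fingers; the fingertips stand 78 mm ahead of it and the grasp point (between the pads) lies 59 mm ahead of it (env.nose_length is the distance from the TCP to the fingertips, in mm); z points along the fingers, y is the line along which they close (so a half turn about z gives the same grasp; the last joint's range is limited). The gripper opens to 95 mm and grips with 3 to 60 N. Pads are 20 mm wide; open, the fingers measure 119 mm over their backs; the gripper's body (75 mm by 180 mm) begins 59 mm behind the grasp point.
Start: joints at [-1.341, 0.491, 1.559, -0, 1.092, -0.106], TCP at [205.975, -590.095, 292.261] pointing down, gripper open.
Joint ranges: [-3.1, 3.1], [-0.84, 2.19], [0.05, 2.79], [-1.13, 4.28], [0.06, 2.93], [-2.69, 2.69]. Speed limits (rad/s): [2.22, 2.22, 2.79, 3.14, 3.14, 3.14].

INTERFACE

Orientations are given as [roll, pitch, yaw] about the fixed x, y, z axes, in that order (R = Rz(yaw) Ry(pitch) Rx(roll)).
In Python, from cell import env gives the robot as it stands.
- The arm moves only by the tool jog_arm, never from a script. Its argument "motion" is a list of rows, each a list of 7 numbers: the turn, a rotation vector about the tool's x, y, z in degrees, then the shift along the tool's x, y, z in mm, then the finger opening in mm, from 0 to 95.1. In form: [[wx, wy, wz, x, y, z, hand], ...]. A call has 1 to 10 rows; each row shifts and turns the commanded pose from where the row before left it, along the tool's axes as they then stand; what a row does not reach is not made up. A row lasts 1/8 s, in which the tool goes at most 62.5 mm and 10.7 degrees, less where a joint would pass 70% of its speed; a pose out of reach is approached as far as the arm can. A call is refused whole if a number of a shift passes 62.5 or a number of a turn 10.7, either way. A call with a gripper value outside its range is refused whole. The fingers move at their own pace and stop on an object; the grip force is fixed at half the most. Time passes only in rows, so rows that do not move let the fingers close. It gives the time, the measured TCP pose, the force, the opening and the grip force at its end, in the units of the state.
- env.state(): the state, without advancing time (a new reading comes with each control period).
- env.read_camera(name): name is "scene" or "top"; returns a dict with "color" (400x640x3 uint8, red, green, blue), "z_map" (400x640 float32, mm along the optical axis (not along the pixel's ray), 0 where there is no reading), "camera_matrix" (3x3 intrinsics, pixels), "world_to_cam" (4x4, takes a point from world to camera coordinates). Camera axes: x right, y up, looking along -z (the intrinsics and any distortion apply to the point x, -y, -z); pixel columns grow to the right and rows downward; lengths in mm; the calibration is good to about 2 mm. A picture is of the moment at which its call begins.
- env.job_done(): hands the job in; it is judged then, once.
Trained networks look in the newest picture that a camera, given by its name, has taken for a name from the list of things; names that differ only in an ending like _2 or _b are one class to them, and where a whole thing is asked for, a point or a joint stands for the part that bears it (a point fixed in the world has none). Each returns a list of dicts, best first, with "score" (0 to 1); they miss things now and then, are a little off and sometimes report something else, mostly with a low value. They report only what shows in the picture. A call takes as long as a camera call. They do not tell look-alikes from the thing itself.
- env.recognise(camera, thing): "location" ([column, row] in pixels, amid what is visible of it).
The state is a dict: "t": time; "joints": joint angles; "qvel": joint speeds; "tau": joint torques, N m; "eef_pos": TCP position; "tcp_rot": TCP orientation; "ft_force": force on the tool from outside, world axes, zero at the start; "moment": the same for the moment, N m; "opening": opening from 0.0 (shut) to 1.0 (fully open); "grip_force": force on a finger pad.
Only numpy, scipy, OpenCV 4.12 (cv2) and the standard library are available. Lean on these libraries where they do the work, as an engineer would, in place of code of your own. Each camera call takes 0.05 s, during which the arm holds its last target. There are 200 camera calls.

## Working session

There is one attempt and no reset: what is moved stays moved. The work goes in short steps, Python scripts to look and compute and a tool call to move; the robot and the scene stay as the last step left them, time stands still between calls to the robot, and variables do not carry over. Pictures are saved under pics/ and viewed, at most 10 in all, crops included, and the job is handed in when it is done.

Besides the shell and the picture viewer there is one more tool, called as name(argument=value, ...) on one line, values as JSON. jog_arm: Moves the arm, as the interface text tells. Its arguments: {"type":"object","properties":{"motion":{"type":"array"}},"required":["motion"]}

```bash
ls; mkdir -p pics; cat > h.py <<'E'
import numpy as np, cv2
from cell import env
def shot(n):
    return env.read_camera(n)
def px2w(c,u,v,z=None):
    K=c["camera_matrix"];T=np.linalg.inv(c["world_to_cam"])
    d=np.array([(u-K[0,2])/K[0,0],-(v-K[1,2])/K[1,1],-1.])
    o=T[:3,3];r=T[:3,:3]@d
    if z is None:s=c["z_map"][int(round(v)),int(round(u))]
    else:s=(z-o[2])/r[2]
    return o+s*r
def cloud(c):
    K=c["camera_matrix"];T=np.linalg.inv(c["world_to_cam"]);Z=c["z_map"]
    v,u=np.mgrid[:Z.shape[0],:Z.shape[1]]
    P=np.stack([(u-K[0,2])/K[0,0]*Z,-(v-K[1,2])/K[1,1]*Z,-Z],-1)
    return P@T[:3,:3].T+T[:3,3]
E
python3 - <<'E'
from h import *
print(env.state())
for n in("top","scene"):
    c=shot(n);cv2.imwrite(f"pics/{n}0.png",c["color"][...,::-1]);np.savez(f"{n}0.npz",**c)
    print(n,c["camera_matrix"].tolist(),np.linalg.inv(c["world_to_cam"])[:3,3])
    for t in("housing","fixture","knob_guard","knob_grip","jaw_open","gear","link","bracket","screw_jar","wash_bottle","wax_jar"):
        print(t,[(round(d["score"],2),np.round(d["location"]).tolist(),np.round(px2w(c,*d["location"])).tolist()) for d in env.recognise(n,t)])
E
```

```text
pics
{'t': 0.0, 'joints': array([-1.34057847e+00,  4.91548797e-01,  1.55948228e+00, -1.78841042e-05,
        1.09166820e+00, -1.05594970e-01]), 'qvel': array([ 1.35574852e-04,  5.33466951e-05,  3.26176221e-04,  4.31738292e-04,
       -9.43088532e-04,  1.13114900e-03]), 'tau': array([ 3.56812707e-03, -6.12636566e+01, -2.58179677e+01,  6.94006914e-02,
        4.82691871e-02, -1.25339643e-04]), 'eef_pos': array([ 205.9436394 , -589.91833396,  291.6570767 ]), 'tcp_rot': array([-3.14049052e+00, -1.00863829e-04,  3.35821024e-01]), 'ft_force': array([ 0.50801869,  0.29856997, -1.37928754]), 'moment': array([ 0.00654798, -0.06957966, -0.08938206]), 'grip_force': 0.0, 'opening': 0.9979163653490382}
top [[394.3708354222634, 0.0, 319.84103670527486], [0.0, 394.3708354222634, 197.8655373249601], [0.0, 0.0, 1.0]] [ 439.42858969  184.9498502  1077.4176646 ]
housing [(0.84, [256.0, 217.0], [448.0, 352.0, 4.0]), (0.64, [290.0, 187.0], [532.0, 262.0, 2.0]), (0.56, [344.0, 206.0], [483.0, 118.0, 60.0]), (0.5, [255.0, 181.0], [548.0, 359.0, 4.0])]
fixture [(0.6, [239.0, 133.0], [665.0, 394.0, 63.0]), (
[... 917 characters left out ...]
0, 348.0, 2.0]), (0.7, [237.0, 240.0], [556.0, 352.0, 0.0])]
fixture [(0.64, [380.0, 209.0], [464.0, 85.0, 31.0])]
knob_guard [(0.89, [358.0, 210.0], [452.0, 146.0, 64.0])]
knob_grip [(0.63, [360.0, 202.0], [475.0, 126.0, 60.0])]
jaw_open [(0.89, [377.0, 209.0], [448.0, 105.0, 54.0])]
gear [(0.54, [376.0, 245.0], [405.0, 134.0, 8.0]), (0.26, [379.0, 206.0], [452.0, 98.0, 54.0])]
link [(0.59, [430.0, 231.0], [383.0, 20.0, 5.0])]
bracket [(0.8, [290.0, 315.0], [353.0, 344.0, 3.0]), (0.52, [382.0, 207.0], [459.0, 82.0, 39.0])]
screw_jar [(0.72, [317.0, 161.0], [639.0, 126.0, 55.0])]
wash_bottle [(0.58, [232.0, 176.0], [636.0, 319.0, 90.0])]
wax_jar [(0.75, [191.0, 205.0], [643.0, 406.0, 47.0])]
```

View pics/top0.png

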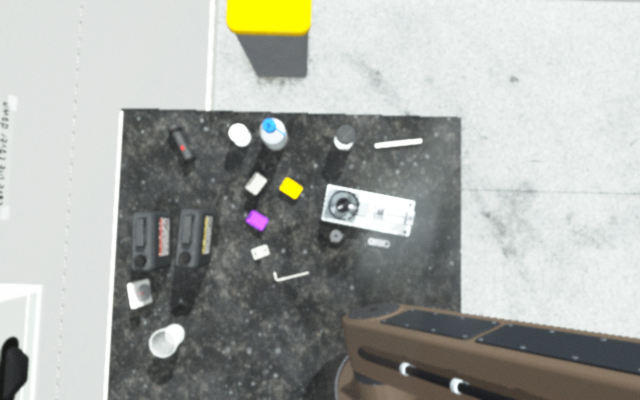

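View pics/scene0.png

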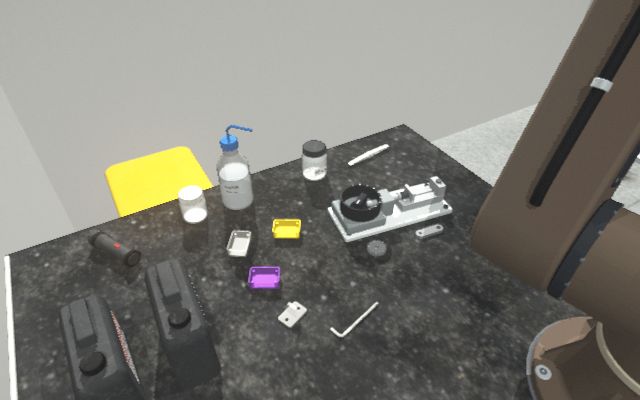

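Top view: the white housing is at about (256,183), purple at (257,220) and yellow at (291,188). The fixture runs from the guard at (344,205) to the stop at about (410,215). I'll measure these from the depth data.

```bash
python3 - <<'E'
from h import *
from scipy.optimize import least_squares
for n in("top","scene"):
    c=dict(np.load(f"{n}0.npz"));P=cloud(c).reshape(-1,3);C=c["color"].reshape(-1,3).astype(int)
    ok=c["z_map"].ravel()>0;P=P[ok];C=C[ok]
    def box(m,name):
        r=cv2.minAreaRect(P[m][:,:2].astype(np.float32));print(n,name,m.sum(),np.round(r[0],1),np.round(r[1],1),round(r[2],1),"z",np.round(np.percentile(P[m][:,2],[5,50,95]),1))
    near=lambda x,y,R:np.hypot(P[:,0]-x,P[:,1]-y)<R
    lum=C.min(1)
    h=near(549,356,50)&(lum>100)&(P[:,2]<40); box(h,"housing bright"); box(h&(P[:,2]>10),"housing top")
    w=near(480,50,190)&(P[:,2]>6)&(P[:,2]<90)&(P[:,0]>420)&(P[:,0]<560)&(P[:,1]>-90)&(P[:,1]<190)
    box(w,"fixture");box(w&(P[:,2]<17),"plate");box(w&(P[:,2]>25),"upper")
    g=near(488,120,55)&(P[:,2]>58)&(P[:,2]<75)&(C.max(1)<90)
    q=P[g][:,:2]; f=lambda p:np.hypot(q[:,0]-p[0],q[:,1]-p[1])-38
    s=least_squares(f,[488,120],loss="soft_l1");print("guard",s.x,len(q),np.abs(s.fun).mean(),np.median(P[g][:,2]))
c=np.load("top0.npz");s=np.load("scene0.npz")
a=cv2.resize(c["color"][165:260,235:425],None,fx=4,fy=4,interpolation=3)
b=cv2.resize(s["color"][165:265,220:460],None,fx=3.3,fy=3.3,interpolation=3)
k=np.zeros((a.shape[0]+0,800,3),np.uint8);k[:,:760]=a;cv2.imwrite("pics/c1.png",k[...,::-1]);cv2.imwrite("pics/c2.png",b[...,::-1])
E
```

```text
top housing bright 350 [543.2 367.8] [64.3 68.9] 51.7 z [-2.2  2.1 18.6]
top housing top 73 [540.  354.7] [35.4 51. ] 54.7 z [11.3 16.9 21.6]
top fixture 3087 [471.9  44.1] [258.5 117. ] 84.7 z [ 9.2 30.  61. ]
top plate 1282 [471.9  44.1] [258.5 117. ] 84.7 z [ 8.3 11.6 15. ]
top upper 1779 [474.9  50.9] [229.1  83.4] 80.2 z [28.3 35.3 63.3]
guard [454.44420393 110.2858431 ] 23 3.174953362439799 60.202539279345615
scene housing bright 548 [552.8 361. ] [62.4 75.5] 58.0 z [-0.7  6.3 17.9]
scene housing top 218 [537.7 355.7] [36.7 54.8] 55.5 z [10.8 15.3 18.6]
scene fixture 4455 [471.9  52.5] [239.8  96.8] 81.5 z [ 9.7 31.3 60.4]
scene plate 1298 [471.9  52.5] [239.8  96.8] 81.5 z [ 7.7 11.1 15.5]
scene upper 2835 [471.9  52.5] [230.3  84.5] 80.7 z [27.7 42.  62.2]
guard [483.18173255 121.23085897] 292 5.010783084124927 61.16591471035167
```

View pics/c1.png

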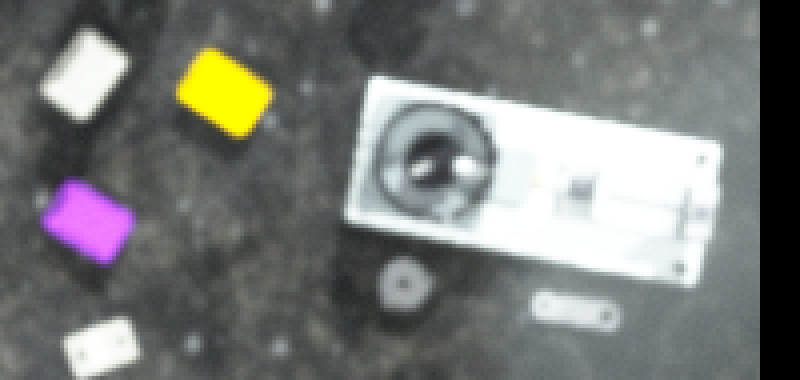

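View pics/c2.png

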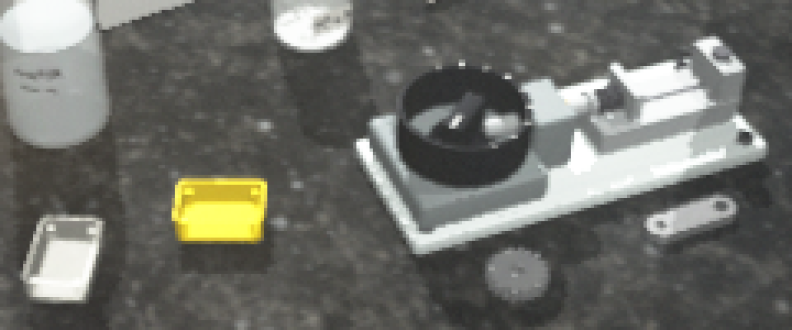

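The crops show the white housing open side up, with clear room round it, and the jaw block and stop on the bed. Next I refine by image outlines and check the bottle's clearance for the gripper's body.

```bash
cat >> h.py <<'E'
def plan(x,y,z,yaw,n,s=None):
    """tool-down rows from measured pose"""
    s=s or env.state();p=s["eef_pos"];yw=np.degrees(s["tcp_rot"][2])
    print("t",round(s["t"],2),"pos",np.round(p,1),"rot",np.round(np.degrees(s["tcp_rot"]),2),"F",np.round(s["ft_force"],1),"M",np.round(s["moment"],2),"open",round(95.1*s["opening"],1),"grip",round(s["grip_force"],1))
    dy=(yaw-yw+90)%180-90
    az0,az1=np.arctan2(p[1],p[0]),np.arctan2(y,x);r0,r1=np.hypot(*p[:2]),np.hypot(x,y)
    q=p.copy()
    for i in range(1,n+1):
        f=i/n;a=az0+f*(az1-az0);r=r0+f*(r1-r0);t=np.array([r*np.cos(a),r*np.sin(a),p[2]+f*(z-p[2])])
        if abs(az1-az0)<.4:t=p+f*(np.array([x,y,z])-p)
        d=t-q;q=t;h=np.radians(yw+f*dy)
        print([0,0,round(-dy/n,1),round(d[0]*np.cos(h)+d[1]*np.sin(h),1),round(d[0]*np.sin(h)-d[1]*np.cos(h),1),round(-d[2],1)])
E
python3 - <<'E'
from h import *
for n in("top","scene"):
    c=dict(np.load(f"{n}0.npz"));C=c["color"].astype(int);W=cloud(c);ok=c["z_map"]>0
    # housing outline at z~18 from colour
    near=np.hypot(W[...,0]-540,W[...,1]-356)<48
    m=(near&ok&(C.min(2)>95)).astype(np.uint8)
    k,l,st,_=cv2.connectedComponentsWithStats(m);i=1+st[1:,4].argmax();v,u=np.where(l==i)
    for z in(0,18):
        q=np.array([px2w(c,a,b,z)[:2] for a,b in zip(u,v)],np.float32);r=cv2.minAreaRect(q);print(n,"housing z",z,len(q),np.round(r[0],1),np.round(r[1],1),round(r[2],1))
    near=np.hypot(W[...,0]-650,W[...,1]-305)<70
    for a,b in((20,80),(80,110),(110,190)):
        p=W[near&ok&(W[...,2]>a)&(W[...,2]<b)];print(n,"bottle",a,len(p),np.round(p.min(0)),np.round(p.max(0)))
c=dict(np.load("top0.npz"))
for u,v in((372,78),(721,143),(347,221),(695,286)):print(np.round(px2w(c,235+u/4-.4,165+v/4-.4,12),1))
plan(535,360,200,55,11)
E
```

```text
top housing z 0 342 [540.3 357.5] [45.1 59.6] 54.6
top housing z 18 342 [538.6 354.6] [44.3 58.6] 54.6
top bottle 20 114 [634. 275.  21.] [678. 331.  80.]
top bottle 80 207 [635. 275.  80.] [698. 338. 110.]
top bottle 110 321 [639. 267. 110.] [689. 331. 188.]
scene housing z 0 546 [550.1 352.4] [41.4 71. ] 55.4
scene housing z 18 546 [532.9 357.1] [40.1 68.9] 55.4
scene bottle 20 732 [630. 277.  20.] [671. 340.  80.]
scene bottle 80 501 [631. 277.  80.] [680. 340. 110.]
scene bottle 110 625 [636. 268. 110.] [679. 331. 187.]
[542.4 160.   12. ]
[504.3 -77.4  12. ]
[445.2 174.5  12. ]
[407.4 -60.9  12. ]
t 1.2 pos [ 206.  -590.1  292.2] rot [180.     0.    19.24] F [ 0.3  0.2 -0.3] M [-0.01 -0.02  0.  ] open 95.2 grip 0.0
[0, 0, np.float64(-3.3), np.float64(103.9), np.float64(-0.9), np.float64(8.4)]
[0, 0, np.float64(-3.3), np.float64(103.4), np.float64(-12.3), np.float64(8.4)]
[0, 0, np.float64(-3.3), np.float64(101.8), np.float64(-23.6), np.float64(8.4)]
[0, 0, np.float64(-3.3), np.float64(98.9), np.float64(-34.7), np.float64(8.4)]
[0, 0, np.float64(-3.3), np.float64(94.8), np.float64(-45.4), np.float64(8.4)]
[0, 0, np.float64(-3.3), np.float64(89.5), np.float64(-55.6), np.float64(8.4)]
[0, 0, np.float64(-3.3), np.float64(83.1), np.float64(-65.2), np.float64(8.4)]
[0, 0, np.float64(-3.3), np.float64(75.7), np.float64(-74.1), np.float64(8.4)]
[0, 0, np.float64(-3.3), np.float64(67.3), np.float64(-82.2), np.float64(8.4)]
[0, 0, np.float64(-3.3), np.float64(58.1), np.float64(-89.3), np.float64(8.4)]
[0, 0, np.float64(-3.3), np.float64(48.2), np.float64(-95.4), np.float64(8.4)]
```

jog_arm(motion=[[0, 0, 0, 51.7, -28.6, 3, 95], [0, 0, 0, 51.7, -28.6, 3, 95], [0, 0, 0, 51.7, -28.6, 3, 95], [0, 0, 0, 51.7, -28.6, 3, 95], [0, 0, 0, 51.7, -28.6, 3, 95], [0, 0, 0, 51.7, -28.6, 3, 95], [0, 0, 0, 51.7, -28.6, 3, 95], [0, 0, 0, 51.7, -28.6, 3, 95], [0, 0, 0, 51.7, -28.6, 3, 95], [0, 0, 0, 51.7, -28.6, 3, 95]])

```text
t: 2.45
eef_pos: [601.0, -148.0, 262.3]
tcp_rot: [3.141, -0.0, 0.336]
ft_force: [0.5, -0.7, 0.5]
opening: 0.998
grip_force: 0.0
```

```bash
sed -i 's/print(\[0,0,round(-dy\/n,1),\(.*\)\])$/print([float(k) for k in [0,0,round(-dy\/n,1),\1]])/' h.py; python3 -c "
from h import *
plan(531,361,230,55,10)"
```

```text
t 2.45 pos [ 601.  -148.   262.3] rot [ 1.7998e+02 -1.0000e-02  1.9250e+01] F [ 0.5 -0.7  0.5] M [-0.04  0.03  0.01] open 94.9 grip 0.0
[0.0, 0.0, -3.6, 31.2, -41.7, 3.2]
[0.0, 0.0, -3.6, 30.4, -42.5, 3.2]
[0.0, 0.0, -3.6, 29.6, -43.3, 3.2]
[0.0, 0.0, -3.6, 28.7, -44.1, 3.2]
[0.0, 0.0, -3.6, 27.9, -44.9, 3.2]
[0.0, 0.0, -3.6, 27.0, -45.6, 3.2]
[0.0, 0.0, -3.6, 26.1, -46.4, 3.2]
[0.0, 0.0, -3.6, 25.2, -47.1, 3.2]
[0.0, 0.0, -3.6, 24.2, -47.8, 3.2]
[0.0, 0.0, -3.6, 23.3, -48.5, 3.2]
```

jog_arm(motion=[[0, 0, -3.6, 31, -41.7, 3.2, 95], [0, 0, -3.6, 30.5, -42.5, 3.2, 95], [0, 0, -3.6, 29.6, -43.3, 3.2, 95], [0, 0, -3.6, 28.7, -44.1, 3.2, 95], [0, 0, -3.6, 28, -45, 3.2, 95], [0, 0, -3.6, 27, -45.6, 3.2, 95], [0, 0, -3.6, 26, -46.4, 3.2, 95], [0, 0, -3.6, 25.2, -47, 3.2, 95], [0, 0, -3.6, 24.2, -47.8, 3.2, 95], [0, 0, -3.6, 23.3, -48.5, 3.2, 95]])

```text
t: 3.7
eef_pos: [560.1, 364.2, 230.0]
tcp_rot: [3.141, -0.0, 0.966]
ft_force: [1.3, 0.3, -0.9]
opening: 1.0
grip_force: 0.0
```

```bash
python3 -c "
from h import *
plan(531,361,82,55,6)"
```

```text
t 3.7 pos [560.1 364.2 230. ] rot [ 1.7999e+02 -1.0000e-02  5.5350e+01] F [ 1.3  0.3 -0.9] M [-0.05 -0.07 -0.04] open 95.1 grip 0.0
[0.0, 0.0, 0.1, -3.2, -3.7, 24.7]
[0.0, 0.0, 0.1, -3.2, -3.7, 24.7]
[0.0, 0.0, 0.1, -3.2, -3.7, 24.7]
[0.0, 0.0, 0.1, -3.2, -3.7, 24.7]
[0.0, 0.0, 0.1, -3.2, -3.7, 24.7]
[0.0, 0.0, 0.1, -3.2, -3.7, 24.7]
```

jog_arm(motion=[[0, 0, 0.1, -9.5, -11, 8, 95], [0, 0, 0.1, -9.5, -11, 15, 95], [0, 0, 0.1, 0, 0, 30, 95], [0, 0, 0, 0, 0, 35, 95], [0, 0, 0, 0, 0, 25, 95], [0, 0, 0, 0, 0, 0, 95]])

```text
t: 4.45
eef_pos: [531.3, 359.2, 115.6]
tcp_rot: [-3.14, 0.003, 0.959]
ft_force: [-1.0, 0.1, 0.5]
opening: 0.999
grip_force: 0.0
```

```bash
python3 -c "
from h import *
plan(531,361,82,55,2)
c=shot('scene');a=cv2.resize(c['color'][150:310,150:350],None,fx=3.5,fy=3.5,interpolation=3);cv2.imwrite('pics/g1.png',a[...,::-1])"
```

```text
t 4.45 pos [531.3 359.2 115.6] rot [-1.7992e+02  1.7000e-01  5.4940e+01] F [-1.   0.1  0.5] M [-0.05 -0.09  0.01] open 95.0 grip 0.0
[0.0, 0.0, -0.0, 0.6, -0.6, 16.8]
[0.0, 0.0, -0.0, 0.6, -0.6, 16.8]
```

View pics/g1.png

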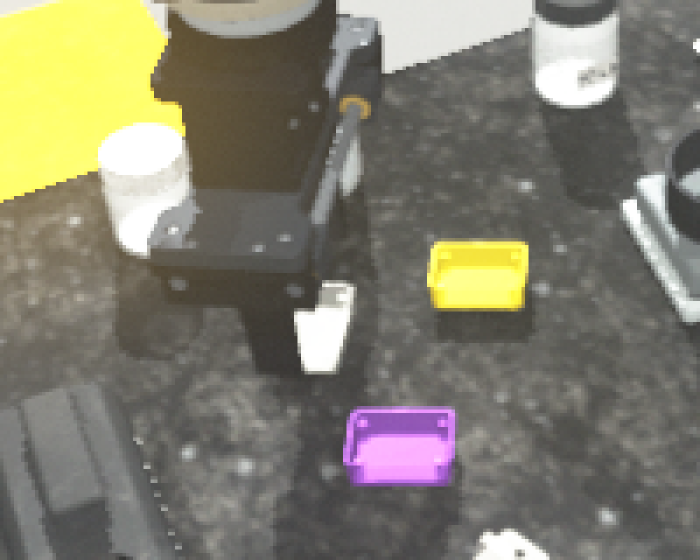

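The near finger is at (270,330), beyond the housing's near end, with the housing at (322,325) between the fingers. Descend and close.

jog_arm(motion=[[0, 0, 0, 0, 0, 17, 95], [0, 0, 0, 0.5, -0.5, 16, 95], [0, 0, 0, 0, 0, 0, 95], [0, 0, 0, 0, 0, 0, 55], [0, 0, 0, 0, 0, 0, 50], [0, 0, 0, 0, 0, 0, 45], [0, 0, 0, 0, 0, 0, 45], [0, 0, 0, 0, 0, 0, 45]])

```text
t: 5.5
eef_pos: [531.8, 360.3, 84.3]
tcp_rot: [3.141, -0.0, 0.959]
ft_force: [0.3, 0.2, 0.0]
opening: 0.54
grip_force: 30.0
```

```bash
python3 - <<'E'
from h import *
s=env.state();s["eef_pos"][2]=180;s["tcp_rot"][2]=np.radians(55)
plan(463,-14,180,81.2,9,s)
E
```

```text
t 5.5 pos [531.8 360.3 180. ] rot [ 1.7999e+02 -1.0000e-02  5.5000e+01] F [0.3 0.2 0. ] M [-0.08 -0.16  0.01] open 51.4 grip 30.0
[0.0, 0.0, -2.9, -37.0, 30.9, -0.0]
[0.0, 0.0, -2.9, -39.7, 25.1, -0.0]
[0.0, 0.0, -2.9, -41.6, 19.1, -0.0]
[0.0, 0.0, -2.9, -42.6, 13.0, -0.0]
[0.0, 0.0, -2.9, -42.7, 7.0, -0.0]
[0.0, 0.0, -2.9, -42.0, 1.1, -0.0]
[0.0, 0.0, -2.9, -40.6, -4.5, -0.0]
[0.0, 0.0, -2.9, -38.4, -9.7, -0.0]
[0.0, 0.0, -2.9, -35.6, -14.5, -0.0]
```

jog_arm(motion=[[0, 0, 0, 0, 0, -12, 45], [0, 0, 0, 0, 0, -34, 45], [0, 0, 0, 0, 0, -50, 45]])

```text
t: 5.88
eef_pos: [531.3, 360.1, 180.9]
tcp_rot: [-3.141, 0.002, 0.959]
ft_force: [0.3, -0.4, 0.1]
opening: 0.537
grip_force: 30.0
```

jog_arm(motion=[[0, 0, -2.9, -36, 31, 0, 45], [0, 0, -2.9, -39, 26, 0, 45], [0, 0, -2.9, -41, 20, 0, 45], [0, 0, -2.9, -42.5, 14, 0, 45], [0, 0, -2.9, -43, 8, 0, 45], [0, 0, -2.9, -42, 2, 0, 45], [0, 0, -2.9, -41, -3, 0, 45], [0, 0, -2.9, -39, -8, 0, 45], [0, 0, -2.9, -36, -13, 0, 45], [0, 0, 0, 0, 0, 0, 45]])

```text
t: 7.12
eef_pos: [452.2, -14.2, 181.0]
tcp_rot: [3.141, 0.0, 1.412]
ft_force: [0.7, -0.9, 0.3]
opening: 0.541
grip_force: 30.0
```

```bash
python3 - <<'E'
from h import *
plan(463,-14,160,81.2,1)
E
```

```text
t 7.12 pos [452.2 -14.2 181. ] rot [1.7998e+02 1.0000e-02 8.0910e+01] F [ 0.7 -0.9  0.3] M [-0.05 -0.09 -0.01] open 51.4 grip 30.0
[0.0, 0.0, -0.3, 1.8, 10.7, 21.0]
```

jog_arm(motion=[[0, 0, -0.3, 1, 5.5, 18, 45], [0, 0, 0, 0.8, 5.2, 18, 45], [0, 0, 0, 0, 0, 0, 45]])

```text
t: 7.5
eef_pos: [464.1, -12.1, 143.8]
tcp_rot: [-3.14, 0.0, 1.42]
ft_force: [0.2, 0.1, 0.5]
opening: 0.538
grip_force: 30.0
```

```bash
python3 - <<'E'
from h import *
plan(463,-14,145,81.2,1)
for n in("scene","top"):
    c=shot(n);np.savez(f"{n}1.npz",**c)
    if n=="scene":
        a=cv2.resize(c['color'][140:250,330:470],None,fx=5.4,fy=5.4,interpolation=3);cv2.imwrite('pics/p1.png',a[...,::-1])
    # fixture-frame grid of z
    P=cloud(c).reshape(-1,3);t=np.radians(81.2);d=P[:,:2]-[473.4,50.8]
    X=d@[np.cos(t),np.sin(t)]-15;Y=d@[-np.sin(t),np.cos(t)]
    m=(abs(Y)<16)&(X>-140)&(X<-20)&(P[:,2]>20)&(P[:,2]<90)
    for x in range(-136,-24,4):
        k=m&(X>=x)&(X<x+4)
        if k.any():print(n,x,k.sum(),np.round(np.percentile(P[k][:,2],[10,50,90]),0))
E
```

```text
t 7.5 pos [464.1 -12.1 143.8] rot [-179.94    0.     81.35] F [0.2 0.1 0.5] M [-0.03 -0.05 -0.01] open 51.2 grip 30.0
[0.0, 0.0, 0.1, -2.1, -0.8, -1.2]
scene -128 10 [51. 52. 55.]
scene -124 14 [51. 53. 55.]
scene -120 16 [51. 53. 56.]
scene -116 53 [30. 39. 51.]
scene -112 15 [28. 29. 30.]
scene -108 12 [28. 29. 30.]
scene -104 12 [28. 29. 30.]
scene -100 14 [29. 29. 31.]
scene -96 35 [29. 61. 76.]
scene -92 21 [28. 30. 61.]
scene -88 21 [28. 30. 62.]
scene -84 35 [28. 30. 61.]
scene -80 33 [28. 30. 61.]
scene -76 13 [28. 29. 31.]
scene -72 7 [28. 29. 30.]
scene -68 5 [27. 29. 31.]
scene -64 66 [61. 69. 76.]
scene -60 15 [49. 51. 78.]
scene -56 36 [40. 49. 51.]
scene -52 54 [29. 41. 50.]
scene -48 20 [28. 37. 46.]
scene -44 24 [29. 36. 45.]
scene -40 23 [28. 37. 46.]
scene -36 21 [28. 40. 46.]
scene -32 36 [21. 27. 45.]
scene -28 20 [38. 43. 48.]
top -60 2 [32. 39. 46.]
top -56 21 [33. 50. 53.]
top -52 23 [28. 33. 48.]
top -48 15 [28. 30. 47.]
top -44 21 [30. 32. 46.]
top -40 19 [28. 32. 46.]
top -36 18 [29. 31. 45.]
top -32 15 [26. 45. 49.]
top -28 7 [41. 44. 46.]
```

View pics/p1.png

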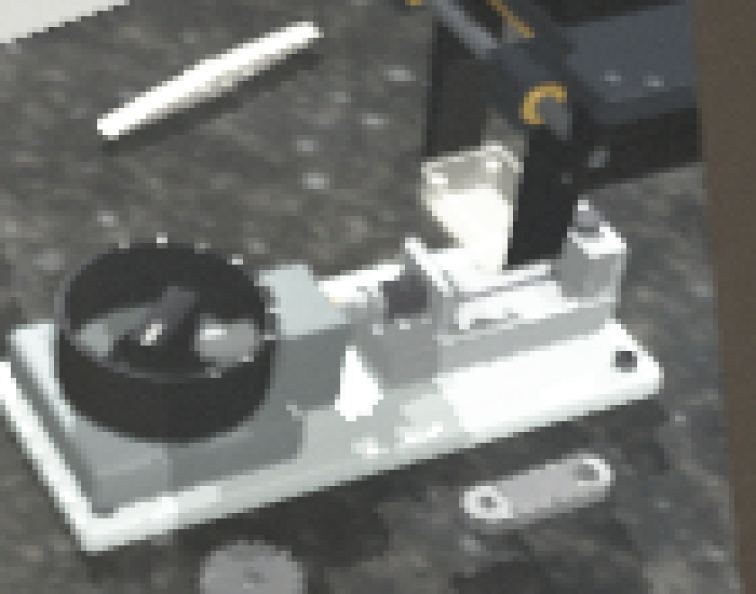

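The housing is gripped level above the bed; the jaw's top is at (415,250) and the stop at (595,240). I'll compare housing, jaw and stop in this one picture.

```bash
python3 - <<'E'
from h import *
c=dict(np.load("scene1.npz"));P=cloud(c).reshape(-1,3);C=c["color"].reshape(-1,3).astype(int)
t=np.radians(81.5);d=P[:,:2]-[471.9,52.5]
X=d@[np.cos(t),np.sin(t)]-15;Y=d@[-np.sin(t),np.cos(t)];Z=P[:,2]
def s(n,m):print(n,m.sum(),"X",np.round(np.percentile(X[m],[2,10,50,90,98]),1),"Y",np.round(np.percentile(Y[m],[2,98]),1))
s("jaw top",(abs(Y)<20)&(X>-75)&(X<-45)&(Z>47)&(Z<54))
s("stop top",(abs(Y)<20)&(X<-100)&(X>-140)&(Z>49)&(Z<55))
s("stop face",(abs(Y)<16)&(X<-100)&(X>-125)&(Z>36)&(Z<46))
h=(abs(Y)<35)&(X>-110)&(X<-40)&(Z>56)&(Z<82)&(C.min(1)>90)
s("housing",h);s("housing rim",h&(Z>72));print(np.percentile(Z[h],[2,98]))
g=(abs(Y)<24)&(X>-135)&(X<-25)&(Z>28)&(Z<32);s("bed",g)
p=env.state()["eef_pos"][:2]-[471.9,52.5];print("tool X,Y",p@[np.cos(t),np.sin(t)]-15,p@[-np.sin(t),np.cos(t)])
E
```

```text
jaw top 49 X [-59.4 -58.3 -55.7 -52.9 -51.9] Y [-15.2  16.6]
stop top 54 X [-129.  -127.4 -121.4 -115.5 -114.3] Y [-2.5 18.3]
stop face 22 X [-116.  -115.3 -114.4 -113.9 -113.2] Y [ 1.2 14.7]
housing 334 X [-96.7 -94.5 -77.4 -62.4 -61.7] Y [-28.2  27.8]
housing rim 113 X [-97.  -95.6 -68.3 -62.  -61.4] Y [-28.9  26.2]
[59.25584974 78.19141509]
bed 278 X [-122.1 -111.7  -84.3  -42.   -34.2] Y [-12.6  20.4]
tool X,Y -80.15691937094628 -1.7785098901216614
```

jog_arm(motion=[[0, 0, 0, -1.5, 0, 0, 45], [0, 0, 0, 0, 0, 10, 45], [0, 0, 0, 0, 0, 10, 45], [0, 0, 0, 0, 0, 5, 45], [0, 0, 0, 0, 0, 2, 45], [0, 0, 0, 0, 0, 0, 45], [0, 0, 0, 0, 0, 0, 45]])

```text
t: 8.48
eef_pos: [463.7, -14.1, 117.4]
tcp_rot: [3.141, 0.0, 1.42]
ft_force: [-0.4, -0.9, -1.3]
opening: 0.542
grip_force: 30.0
```

jog_arm(motion=[[0, 0, 0, 0, 0, 1, 45], [0, 0, 0, 0, 0, 1, 45], [0, 0, 0, 0, 0, 0.5, 45], [0, 0, 0, 0, 0, 0.5, 45], [0, 0, 0, 0, 0, 0, 45], [0, 0, 0, 0, 0, 0, 45]])

```text
t: 9.22
eef_pos: [463.6, -14.1, 114.3]
tcp_rot: [3.141, 0.0, 1.42]
ft_force: [-0.7, 0.4, 2.8]
opening: 0.545
grip_force: 30.0
```

jog_arm(motion=[[0, 0, 0, 0, 0, 0, 60], [0, 0, 0, 0, 0, 0, 75], [0, 0, 0, 0, 0, 0, 75], [0, 0, 0, 0, 0, -10, 75], [0, 0, 0, 0, 0, -30, 75], [0, 0, 0, 0, 0, -40, 60], [0, 0, 0, 0, 62, -20, 40], [0, 0, 0, 0, 62, 0, 40], [0, 0, 0, 0, 0, 0, 40]])

```text
t: 10.35
eef_pos: [586.5, -33.0, 214.0]
tcp_rot: [3.139, 0.0, 1.419]
ft_force: [-0.5, -1.1, -0.4]
opening: 0.445
grip_force: 0.0
```

```bash
python3 - <<'E'
from h import *
plan(482.5,120.2,200,81.5+45,8)
c=shot("scene");np.savez("scene2.npz",**c)
a=cv2.resize(c['color'][155:250,330:470],None,fx=5.5,fy=5.5,interpolation=3);cv2.imwrite('pics/p2.png',a[...,::-1])
P=cloud(c).reshape(-1,3);C=c["color"].reshape(-1,3).astype(int)
t=np.radians(81.5);d=P[:,:2]-[471.9,52.5]
X=d@[np.cos(t),np.sin(t)]-15;Y=d@[-np.sin(t),np.cos(t)];Z=P[:,2]
def s(n,m):print(n,m.sum(),"X",np.round(np.percentile(X[m],[2,10,50,90,98]),1),"Y",np.round(np.percentile(Y[m],[2,50,98]),1),"Z",np.round(np.percentile(Z[m],[2,50,98]),1))
s("housing",(abs(Y)<32)&(X>-108)&(X<-60.5)&(Z>35)&(Z<52))
s("rim",(abs(Y)<32)&(X>-108)&(X<-60.5)&(Z>45)&(Z<52))
# knob bar top, guard
c=dict(np.load("scene0.npz"));P=cloud(c).reshape(-1,3);d=P[:,:2]-[471.9,52.5]
X=d@[np.cos(t),np.sin(t)]-15;Y=d@[-np.sin(t),np.cos(t)];Z=P[:,2]
R=np.hypot(X-55,Y)
k=(R<30)&(Z>56)&(Z<64);r=cv2.minAreaRect(np.c_[X,Y][k].astype(np.float32));print("bar",k.sum(),r)
k=(R<46)&(R>30)&(Z>60)&(Z<68);print("guard",k.sum(),cv2.minEnclosingCircle(np.c_[X,Y][k].astype(np.float32)))
c=dict(np.load("top0.npz"));P=cloud(c).reshape(-1,3);t=np.radians(80.9);d=P[:,:2]-[474.8,49.1]
X=d@[np.cos(t),np.sin(t)]-15;Y=d@[-np.sin(t),np.cos(t)];Z=P[:,2];R=np.hypot(X-55,Y)
k=(R<30)&(Z>54)&(Z<68);print("top bar",k.sum(),cv2.minAreaRect(np.c_[X,Y][k].astype(np.float32)),np.c_[X,Y][k].mean(0))
k=(R<50)&(R>30)&(Z>58)&(Z<70);print("guard",k.sum(),cv2.minEnclosingCircle(np.c_[X,Y][k].astype(np.float32)))
E
```

```text
t 10.35 pos [586.5 -33.  214. ] rot [1.7984e+02 1.0000e-02 8.1320e+01] F [-0.5 -1.1 -0.4] M [ 0.01 -0.03 -0.01] open 42.3 grip 0.0
[0.0, 0.0, -5.6, 18.4, -14.0, 1.7]
[0.0, 0.0, -5.6, 19.7, -12.1, 1.7]
[0.0, 0.0, -5.6, 20.8, -10.1, 1.7]
[0.0, 0.0, -5.6, 21.7, -8.0, 1.7]
[0.0, 0.0, -5.6, 22.4, -5.8, 1.7]
[0.0, 0.0, -5.6, 22.9, -3.6, 1.7]
[0.0, 0.0, -5.6, 23.1, -1.3, 1.7]
[0.0, 0.0, -5.6, 23.1, 0.9, 1.7]
housing 252 X [-99.8 -98.4 -86.6 -65.  -63.8] Y [-26.8   0.5  25.3] Z [35.4 43.3 48.3]
rim 96 X [-99.9 -99.  -84.3 -64.4 -63.4] Y [-26.7  -3.7  25.3] Z [45.1 46.8 48.5]
bar 95 ((53.83983612060547, -1.5152626037597656), (38.20142364501953, 13.574831008911133), 37.45928192138672)
guard 235 ((52.97294235229492, -2.438701629638672), 41.63833236694336)
top bar 76 ((56.5556640625, -0.7239475250244141), (35.32210922241211, 13.864531517028809), 39.55984878540039) [56.51158217 -0.68433996]
guard 153 ((56.489768981933594, -0.6076932549476624), 39.779266357421875)
```

View pics/p2.png

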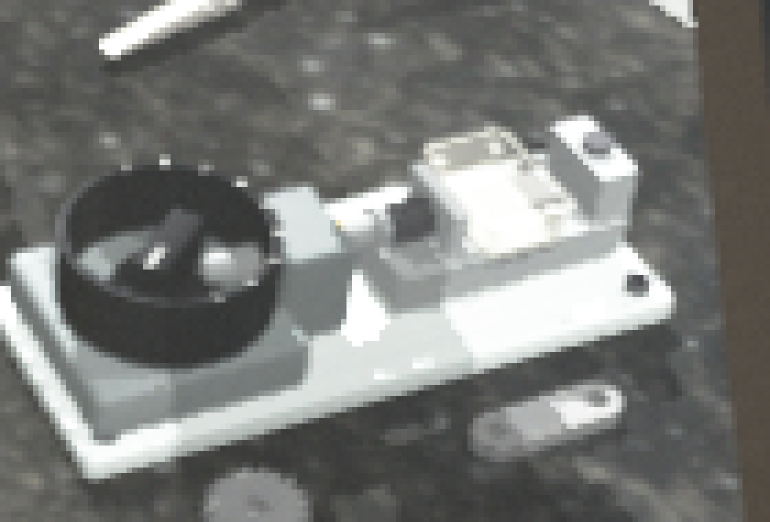

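The housing lies flat in the bay, its rim from about (425,155) to (580,215), about 4.6 mm clear of the jaw. Next, the knob.

jog_arm(motion=[[0, 0, 0, 34, -31, 0, 34], [0, 0, 0, 34, -31, 0, 34], [0, 0, 0, 34, -31, 0, 34], [0, 0, 0, 34, -30.5, 0, 34], [0, 0, -8.5, 0, 0, 8, 34], [0, 0, -8.5, 0, 0, 8, 34], [0, 0, -8.5, 0, 0, 8, 34], [0, 0, -8.5, 0, 0, 8, 34], [0, 0, -8.7, 0, 0, 8, 34], [0, 0, 0, 0, 0, 0, 34]])

```text
t: 11.65
eef_pos: [480.9, 120.6, 173.4]
tcp_rot: [-3.14, -0.001, 2.164]
ft_force: [-1.4, 0.4, 0.6]
opening: 0.356
grip_force: 0.0
```

```bash
python3 - <<'E'
from h import *
plan(484.7,120,119.5,124,1)
E
```

```text
t 11.65 pos [480.9 120.6 173.4] rot [-1.7992e+02 -4.0000e-02  1.2399e+02] F [-1.4  0.4  0.6] M [ 0.02 -0.17  0.01] open 33.9 grip 0.0
[0.0, 0.0, -0.0, -2.6, 2.8, 53.9]
```

jog_arm(motion=[[0, 0, 0, -2.6, 2.8, 5, 34], [0, 0, 0, 0, 0, 10, 34], [0, 0, 0, 0, 0, 12, 34], [0, 0, 0, 0, 0, 12, 34], [0, 0, 0, 0, 0, 10, 34], [0, 0, 0, 0, 0, 0, 34], [0, 0, 0, 0, 0, 0, 34]])

```text
t: 12.52
eef_pos: [486.0, 120.1, 124.5]
tcp_rot: [3.141, 0.0, 2.165]
ft_force: [-0.0, 0.6, 0.5]
opening: 0.356
grip_force: 0.0
```

jog_arm(motion=[[0, 0, 0, -0.8, 1, 4, 34], [0, 0, 0, 0, 0, 0, 34], [0, 0, 0, 0, 0, 0, 22], [0, 0, 0, 0, 0, 0, 18], [0, 0, 0, 0, 0, 0, 15], [0, 0, 0, 0, 0, 0, 12], [0, 0, 0, 0, 0, 0, 8], [0, 0, 0, 0, 0, 0, 8]])

```text
t: 13.52
eef_pos: [484.5, 120.3, 120.3]
tcp_rot: [-3.136, -0.004, 2.164]
ft_force: [-13.5, 4.6, 9.5]
opening: 0.145
grip_force: 52.6
```

```bash
cat >> h.py <<'E'
def feel(n=6):
    R=[]
    for i in range(n):
        s=env.state();R.append(np.r_[s["ft_force"],s["moment"]]);
        if i<n-1:env.read_camera("top")
    R=np.array(R);y=s["tcp_rot"][2];F=R.mean(0)
    print("t",round(s["t"],2),"pos",np.round(s["eef_pos"],1),"yaw",round(np.degrees(y),2),"F",np.round(F[:3],1),"M",np.round(F[3:],3),"sdMz",round(R[:,5].std(),3),
     "toolF xy",np.round([F[0]*np.cos(y)+F[1]*np.sin(y),F[0]*np.sin(y)-F[1]*np.cos(y)],1),"open",round(95.1*s["opening"],1),"grip",round(s["grip_force"],1))
E
python3 -c "
from h import *
feel()"
```

```text
t 13.78 pos [484.5 120.3 120.3] yaw 123.99 F [-13.3   5.4   9.8] M [ 0.997  2.282 -0.333] sdMz 0.024 toolF xy [11.9 -8. ] open 13.9 grip 52.6
```

jog_arm(motion=[[0, 0, 1.5, 0.6, -0.6, -0.3, 8], [0, 0, 1.5, 0, 0, 0, 8], [0, 0, 0, 0, 0, 0, 8]])

```text
t: 14.15
eef_pos: [484.4, 120.3, 120.3]
tcp_rot: [-3.137, -0.002, 2.113]
ft_force: [-8.4, 4.2, 1.9]
opening: 0.149
grip_force: 43.4
```

```bash
python3 -c "
from h import *
feel(4)"
```

```text
t 14.3 pos [484.4 120.3 120.3] yaw 121.05 F [-8.5  3.6  2.2] M [0.668 1.529 0.09 ] sdMz 0.005 toolF xy [ 7.5 -5.4] open 13.7 grip 43.4
```

jog_arm(motion=[[0, 0, 2, 0.9, -0.9, 0, 8], [0, 0, 2, 0, -0.3, 0, 8], [0, 0, 2, 0, 0, 0, 8], [0, 0, 0, 0, 0, 0, 8]])

```text
t: 14.8
eef_pos: [484.1, 120.3, 120.4]
tcp_rot: [-3.14, -0.001, 2.006]
ft_force: [-6.1, 1.6, -2.7]
opening: 0.143
grip_force: 30.0
```

```bash
python3 -c "
from h import *
feel(4)"
```

```text
t 14.95 pos [484.1 120.3 120.4] yaw 114.98 F [-5.7  1.1 -3. ] M [0.285 1.044 0.225] sdMz 0.043 toolF xy [ 3.4 -4.7] open 13.4 grip 30.0
```

jog_arm(motion=[[0, 0, 3, 0.5, -0.6, 0, 8], [0, 0, 3, 0, 0, 0, 8], [0, 0, 3, 0, 0, 0, 8], [0, 0, 3, 0, 0, 0, 8], [0, 0, 3, 0, 0, 0, 8], [0, 0, 0, 0, 0, 0, 8]])

```text
t: 15.7
eef_pos: [484.2, 120.4, 120.4]
tcp_rot: [-3.142, 0.0, 1.746]
ft_force: [-0.6, -0.2, -8.9]
opening: 0.144
grip_force: 30.0
```

```bash
python3 -c "
from h import *
feel(4)"
```

```text
t 15.85 pos [484.2 120.4 120.5] yaw 100.06 F [-0.7 -0.3 -9.5] M [0.006 0.123 0.095] sdMz 0.034 toolF xy [-0.2 -0.8] open 14.0 grip 30.0
```

jog_arm(motion=[[0, 0, 2, 0, 0, 0.6, 8], [0, 0, 2, 0, 0, 0, 8], [0, 0, 2, 0, 0, 0, 8], [0, 0, 2, 0, 0, 0, 8], [0, 0, 2, 0, 0, 0, 8], [0, 0, 1, 0, 0, 0, 8], [0, 0, 1, 0, 0, 0, 8]])

```text
t: 16.73
eef_pos: [484.4, 120.5, 120.3]
tcp_rot: [3.141, -0.0, 1.536]
ft_force: [-0.4, -1.7, 5.3]
opening: 0.143
grip_force: 30.1
```

```bash
python3 -c "
from h import *
feel(4)"
```

```text
t 16.88 pos [484.3 120.5 120.3] yaw 88.0 F [-0.3 -2.1  5.5] M [-0.299  0.127  0.337] sdMz 0.035 toolF xy [-2.1 -0.2] open 13.5 grip 30.0
```

jog_arm(motion=[[0, 0, 1, 0, 0, -0.2, 8], [0, 0, 1, 0, 0, 0, 8], [0, 0, 1, 0, 0, 0, 8], [0, 0, 0, 0, 0, 0, 8]])

```text
t: 17.38
eef_pos: [484.4, 120.5, 120.4]
tcp_rot: [3.141, -0.0, 1.484]
ft_force: [3.1, -2.4, 2.0]
opening: 0.144
grip_force: 30.0
```

```bash
python3 -c "
from h import *
feel(5)"
```

```text
t 17.57 pos [484.4 120.5 120.4] yaw 85.04 F [ 3.5 -2.4  1.9] M [-0.383 -0.567  0.303] sdMz 0.023 toolF xy [-2.1  3.7] open 14.0 grip 30.0
```

jog_arm(motion=[[0, 0, 1, 0, 0, 0, 8], [0, 0, 1, 0, 0, 0, 8], [0, 0, 1, 0, 0, 0, 8], [0, 0, 0, 0, 0, 0, 8]])

```text
t: 18.08
eef_pos: [484.4, 120.5, 120.3]
tcp_rot: [3.141, -0.0, 1.431]
ft_force: [4.7, -3.5, 1.1]
opening: 0.142
grip_force: 30.0
```

```bash
python3 -c "
from h import *
feel(5)"
```

```text
t 18.27 pos [484.4 120.5 120.4] yaw 82.0 F [ 4.5 -2.7  1.4] M [-0.371 -0.831  0.362] sdMz 0.026 toolF xy [-2.   4.9] open 13.7 grip 30.0
```

jog_arm(motion=[[0, 0, 1, -0.3, 0.7, 0, 8], [0, 0, 1, 0, 0, 0, 8], [0, 0, 1, 0, 0, 0, 8], [0, 0, 0, 0, 0, 0, 8]])

```text
t: 18.77
eef_pos: [484.6, 120.3, 120.3]
tcp_rot: [-3.141, -0.0, 1.379]
ft_force: [1.7, 5.9, 4.7]
opening: 0.144
grip_force: 30.0
```

```bash
python3 -c "
from h import *
feel(5)"
```

```text
t 18.98 pos [484.6 120.3 120.3] yaw 79.02 F [1.3 5.5 5.3] M [ 1.101 -0.214  0.315] sdMz 0.035 toolF xy [5.7 0.2] open 14.1 grip 30.0
```

jog_arm(motion=[[0, 0, 1, 0, 0, 0, 8], [0, 0, 1, 0, 0, 0, 8], [0, 0, 1, 0, 0, 0, 8], [0, 0, 0, 0, 0, 0, 8]])

```text
t: 19.48
eef_pos: [484.6, 120.3, 120.3]
tcp_rot: [-3.142, -0.0, 1.327]
ft_force: [1.1, 4.6, 4.9]
opening: 0.145
grip_force: 30.0
```

```bash
python3 -c "
from h import *
feel(5)
c=shot('scene')
P=cloud(c).reshape(-1,3);t=np.radians(81.5);d=P[:,:2]-[471.9,52.5]
X=d@[np.cos(t),np.sin(t)]-15;Y=d@[-np.sin(t),np.cos(t)];Z=P[:,2]
def s(n,m):print(n,m.sum(),'X',np.round(np.percentile(X[m],[2,10,50,90,98]),1))
s('rim',(abs(Y)<30)&(X>-117)&(X<-60)&(Z>44)&(Z<49.5)); s('jaw',(abs(Y)<18)&(X>-90)&(X<-40)&(Z>49.5)&(Z<54));s('stop',(abs(Y)<18)&(X>-140)&(X<-105)&(Z>50.5)&(Z<54))
a=cv2.resize(c['color'][155:250,330:470],None,fx=5.5,fy=5.5,interpolation=3);cv2.imwrite('pics/p3.png',a[...,::-1])
"
```

```text
t 19.68 pos [484.7 120.3 120.3] yaw 76.02 F [1.1 5.1 4.5] M [ 1.085 -0.251  0.315] sdMz 0.041 toolF xy [ 5.2 -0.1] open 14.0 grip 30.0
rim 163 X [-115.6 -114.5  -93.2  -68.2  -63.4]
jaw 25 X [-74.8 -74.2 -71.2 -68.7 -67.8]
stop 41 X [-128.7 -126.4 -120.5 -115.4 -113.5]
```

View pics/p3.png

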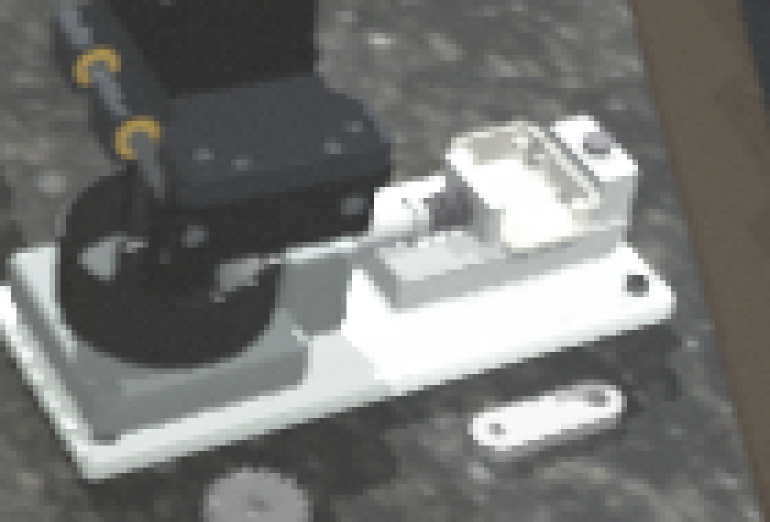

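The jaw pushes the housing towards the stop, with about 3 mm still to go. Free-turning rest moment is about 0.32 N m.

jog_arm(motion=[[0, 0, 1, 0.2, 0, 0, 8], [0, 0, 1, 0, 0, 0, 8], [0, 0, 1, 0, 0, 0, 8], [0, 0, 0, 0, 0, 0, 8]])

```text
t: 20.23
eef_pos: [484.7, 120.3, 120.3]
tcp_rot: [3.142, 0.0, 1.274]
ft_force: [1.4, 4.5, 5.4]
opening: 0.141
grip_force: 30.0
```

```bash
python3 -c "
from h import *
feel(7)"
```

```text
t 20.52 pos [484.7 120.3 120.3] yaw 73.01 F [1.4 4.  5.3] M [ 0.835 -0.252  0.317] sdMz 0.034 toolF xy [4.3 0.2] open 14.0 grip 30.0
```

jog_arm(motion=[[0, 0, 1, 0, 0, 0, 8], [0, 0, 1, 0, 0, 0, 8], [0, 0, 0, 0, 0, 0, 8]])

```text
t: 20.9
eef_pos: [484.8, 120.3, 120.4]
tcp_rot: [3.141, -0.0, 1.239]
ft_force: [1.5, 3.7, 4.9]
opening: 0.143
grip_force: 30.0
```

```bash
python3 -c "
from h import *
feel(7)"
```

```text
t 21.2 pos [484.8 120.3 120.3] yaw 71.01 F [1.6 3.4 5.4] M [ 0.82  -0.248  0.331] sdMz 0.025 toolF xy [3.8 0.4] open 13.9 grip 30.0
```

jog_arm(motion=[[0, 0, 1, 0, 0, 0, 8], [0, 0, 0.5, 0, 0, 0, 8], [0, 0, 0, 0, 0, 0, 8]])

```text
t: 21.58
eef_pos: [484.8, 120.3, 120.3]
tcp_rot: [3.141, -0.0, 1.213]
ft_force: [1.6, 3.6, 5.3]
opening: 0.145
grip_force: 30.1
```

```bash
python3 -c "
from h import *
feel(8)"
```

```text
t 21.93 pos [484.8 120.3 120.3] yaw 69.52 F [1.4 3.8 4.9] M [ 0.818 -0.272  0.353] sdMz 0.034 toolF xy [ 4.1 -0. ] open 13.8 grip 30.0
```

jog_arm(motion=[[0, 0, 1, 0, 0, 0, 8], [0, 0, 0.5, 0, 0, 0, 8], [0, 0, 0, 0, 0, 0, 8]])

```text
t: 22.3
eef_pos: [484.8, 120.3, 120.3]
tcp_rot: [3.141, -0.0, 1.187]
ft_force: [1.2, 3.5, 5.6]
opening: 0.143
grip_force: 30.1
```

```bash
python3 -c "
from h import *
feel(8)"
```

```text
t 22.65 pos [484.8 120.3 120.3] yaw 68.02 F [1.5 3.9 5.4] M [ 0.815 -0.298  0.369] sdMz 0.016 toolF xy [ 4.2 -0.1] open 13.4 grip 30.1
```

jog_arm(motion=[[0, 0, 1, 0, 0, 0, 8], [0, 0, 0.5, 0, 0, 0, 8], [0, 0, 0, 0, 0, 0, 8]])

```text
t: 23.02
eef_pos: [484.8, 120.3, 120.3]
tcp_rot: [3.141, -0.0, 1.161]
ft_force: [1.5, 4.6, 5.4]
opening: 0.144
grip_force: 30.1
```

```bash
python3 -c "
from h import *
feel(10)"
```

```text
t 23.48 pos [484.8 120.3 120.3] yaw 66.53 F [1.7 3.6 5. ] M [ 0.793 -0.312  0.369] sdMz 0.031 toolF xy [4.  0.2] open 14.1 grip 30.1
```

jog_arm(motion=[[0, 0, 1, 0, 0, 0, 8], [0, 0, 0.5, 0, 0, 0, 8], [0, 0, 0, 0, 0, 0, 8]])

```text
t: 23.85
eef_pos: [484.8, 120.3, 120.3]
tcp_rot: [3.141, -0.0, 1.135]
ft_force: [1.7, 2.8, 4.9]
opening: 0.144
grip_force: 30.1
```

```bash
python3 -c "
from h import *
feel(10)"
```

```text
t 24.3 pos [484.9 120.3 120.3] yaw 65.02 F [1.8 3.  5.3] M [ 0.782 -0.345  0.404] sdMz 0.034 toolF xy [3.5 0.4] open 13.8 grip 30.1
```

```bash
cat >> h.py <<'E'
def gap(n=4):
    L=[]
    for i in range(n):
        c=shot('scene');P=cloud(c).reshape(-1,3);t=np.radians(81.5);d=P[:,:2]-[471.9,52.5]
        X=d@[np.cos(t),np.sin(t)]-15;Y=d@[-np.sin(t),np.cos(t)];Z=P[:,2]
        j=(abs(Y)<18)&(X>-90)&(X<-40)&(Z>49.5)&(Z<54);h=(abs(Y)<30)&(X>-117)&(X<-80)&(Z>44)&(Z<49.5);s=(abs(Y)<16)&(X<-105)&(X>-125)&(Z>49)&(Z<54)
        L.append([np.median(X[j]),np.percentile(X[j],5),np.percentile(X[h],3),np.percentile(X[s],97),s.sum()])
    print("jaw med,edge; housing far edge; stop edge",np.round(np.mean(L,0),2));return c
E
python3 -c "
from h import *
c=gap(4)
a=cv2.resize(c['color'][165:215,400:455],None,fx=10,fy=10,interpolation=3);cv2.imwrite('pics/p4.png',a[...,::-1])"
```

```text
jaw med,edge; housing far edge; stop edge [ -74.18  -77.81 -115.94 -113.76   47.75]
```

View pics/p4.png

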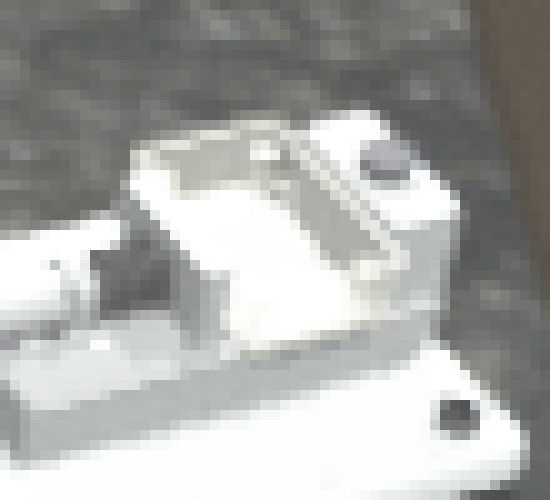

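jog_arm(motion=[[0, 0, 0.5, 0, 0, 0, 8], [0, 0, 0.5, 0, 0, 0, 8], [0, 0, 0, 0, 0, 0, 8]])

```text
t: 24.88
eef_pos: [484.9, 120.3, 120.3]
tcp_rot: [3.141, -0.0, 1.117]
ft_force: [2.5, 3.2, 4.7]
opening: 0.145
grip_force: 30.1
```

```bash
python3 -c "
from h import *
feel(10)"
```

```text
t 25.32 pos [484.9 120.3 120.3] yaw 64.02 F [1.9 3.  4.8] M [ 0.768 -0.363  0.434] sdMz 0.019 toolF xy [3.6 0.4] open 13.9 grip 30.1
```

The housing now sits against the stop, and the moment is rising at the expected clamping slope. I continue in small steps.

jog_arm(motion=[[0, 0, 0.5, 0, 0, 0, 8], [0, 0, 0.5, 0, 0, 0, 8], [0, 0, 0.5, 0, 0, 0, 8], [0, 0, 0, 0, 0, 0, 8]])

```text
t: 25.82
eef_pos: [484.9, 120.3, 120.4]
tcp_rot: [3.141, -0.0, 1.091]
ft_force: [2.8, 2.4, 5.6]
opening: 0.145
grip_force: 30.1
```

```bash
python3 -c "
from h import *
feel(12)"
```

```text
t 26.38 pos [484.9 120.3 120.3] yaw 62.53 F [2.4 3.1 5.2] M [ 0.744 -0.401  0.464] sdMz 0.031 toolF xy [3.9 0.6] open 13.7 grip 30.1
```

jog_arm(motion=[[0, 0, 0.5, 0, 0, 0, 8], [0, 0, 0.5, 0, 0, 0, 8], [0, 0, 0, 0, 0, 0, 8]])

```text
t: 26.75
eef_pos: [484.9, 120.3, 120.3]
tcp_rot: [3.141, -0.0, 1.074]
ft_force: [2.9, 2.9, 5.6]
opening: 0.146
grip_force: 30.1
```

```bash
python3 -c "
from h import *
feel(12)"
```

```text
t 27.3 pos [484.9 120.3 120.3] yaw 61.54 F [2.6 3.3 4.8] M [ 0.738 -0.446  0.504] sdMz 0.026 toolF xy [4.2 0.7] open 14.0 grip 30.1
```

jog_arm(motion=[[0, 0, 0.5, 0, 0, 0, 8], [0, 0, 0.5, 0, 0, 0, 8], [0, 0, 0.3, 0, 0, 0, 8], [0, 0, 0, 0, 0, 0, 8]])

```text
t: 27.8
eef_pos: [484.9, 120.2, 120.3]
tcp_rot: [3.141, -0.0, 1.051]
ft_force: [3.1, 3.2, 5.3]
opening: 0.145
grip_force: 30.2
```

```bash
python3 -c "
from h import *
feel(12)"
```

```text
t 28.35 pos [484.9 120.3 120.3] yaw 60.24 F [2.9 2.9 5.1] M [ 0.684 -0.544  0.55 ] sdMz 0.016 toolF xy [4.  1.1] open 13.8 grip 30.2
```

The moment is about 0.21 N m above free turning, which is about 10 N. Let go and rise.

jog_arm(motion=[[0, 0, 0, 0, 0, 0, 20], [0, 0, 0, 0, 0, 0, 30], [0, 0, 0, 0, 0, 0, 32], [0, 0, 0, 0, 0, 0, 32], [0, 0, 0, 0, 0, -8, 32], [0, 0, 0, 0, 0, -20, 32], [0, 0, 0, 0, 0, -40, 32], [0, 0, 0, 0, 0, -50, 32], [0, 0, 0, 0, 0, 0, 32]])

```text
t: 29.48
eef_pos: [485.6, 120.5, 241.8]
tcp_rot: [3.136, -0.004, 1.052]
ft_force: [0.1, -0.3, -0.9]
opening: 0.339
grip_force: 0.0
```

```bash
python3 -c "
from h import *
feel(2);c=gap(4)
P=cloud(c).reshape(-1,3);t=np.radians(81.5);d=P[:,:2]-[471.9,52.5]
X=d@[np.cos(t),np.sin(t)]-15;Y=d@[-np.sin(t),np.cos(t)];Z=P[:,2]
k=(np.hypot(X-55,Y)<30)&(Z>56)&(Z<64);print('bar',k.sum(),cv2.minAreaRect(np.c_[X,Y][k].astype(np.float32)))
for z in('gear','link','bracket'):print(z,[(round(q['score'],2),np.round(px2w(c,*q['location'])).tolist()) for q in env.recognise('scene',z)][:1])"
```

```text
t 29.52 pos [484.9 120.4 239.9] yaw 60.24 F [ 0.1 -0.4 -1. ] M [-0.056 -0.054 -0.004] sdMz 0.012 toolF xy [-0.3  0.3] open 32.1 grip 0.0
jaw med,edge; housing far edge; stop edge [ -74.77  -77.72 -115.87 -113.81   49.5 ]
bar 98 ((54.54911422729492, 0.04920482635498047), (15.829062461853027, 35.219261169433594), 71.0802001953125)
gear [(0.81, [404.0, 136.0, 6.0])]
link [(0.68, [379.0, 22.0, 6.0])]
bracket [(0.64, [351.0, 344.0, 4.0])]
```

```bash
python3 -c "
from cell import env
print(env.job_done())"
```

```text
the job is handed in; nothing more can be done
None
```

The housing is on the bed, against the back stop, clamped at about 10 N. That figure comes from the turning moment, which ended about 0.21 N m above free turning. The gripper has let go and is clear, and I handed the job in at about 30 s. While I centred the pinch on the knob, sideways force at the wrist reached about 14 N. The gear, link and bracket measured in their starting places afterwards; I did not re-measure the other bystanders.

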